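Fit the 12 mm divider board into the delivery crate

ROBOT

A 6-joint arm with a two-finger parallel gripper is mounted at the origin on the work surface. World frame = base frame: x ahead of the robot, y to its left, z up, the work surface at z = 0. Lengths are in mm, angles in degrees, forces in N, time in s.
With the tool pointing down it reaches from about 300 to 850 mm from the base axis. Payload 4.2 kg.
Tool frame: the origin (TCP) lies midway between the tips of the shut fingers; the grasp point (between the pads) lies 19 mm behind it; z points along the fingers, y is the direction in which the jaws open and shut (so a half turn about z gives the same grasp; the last joint's range is limited). The gripper opens to 91 mm and grips with 3 to 60 N. Pads are 32 mm wide; open, the fingers measure 118 mm over their backs; the gripper's body (76 mm by 178 mm) begins 60 mm behind the grasp point.
Start: joints at [-67.208, 18.312, 89.639, -0, 72.044, -1.146], TCP at [233.312, -525.558, 190.876] pointing down, gripper open.
Joint ranges: [-177.97, 177.97], [-48.28, 115.42], [12.27, 149.76], [-77.06, 257.06], [2.81, 150.46], [-146.56, 146.56]. Speed limits (degrees/s): [147.25, 147.25, 180, 180, 180, 180].

INTERFACE

Orientations are given as [roll, pitch, yaw] about the fixed x, y, z axes, in that order (R = Rz(yaw) Ry(pitch) Rx(roll)).
In Python, from workcell import env gives the robot as it stands.
- The arm moves only by the shell command python3 -m jog 'ROWS' [FORCE]. ROWS is JSON, a list of rows, each an object of numbers: "dx", "dy", "dz": the shift along the world's x, y, z in m; "wx", "wy", "wz": the turn, a rotation vector about the world's x, y, z in rad; "grip": the gripper's target within -1 to 1 (shut at 1, half-way at 0, fully open at -1). In form: [{"dx": .., "dy": .., "dz": .., "wx": .., "wy": .., "wz": .., "grip": ..}, ...]. A call has 1 to 10 rows; each row shifts and turns the commanded pose from where the row before left it; what a row does not reach is not made up. A row lasts 1/10 s, in which the tool goes at most 50 mm and 8.59 degrees, less where a joint would pass 70% of its speed; a pose out of reach is approached as far as the arm can. A call with a gripper value outside its range is refused whole. The fingers move at their own pace and stop on an object; FORCE is the grip in N (left out, the last holds). Time passes only in rows, so rows that do not move let the fingers close. It gives the time, the measured TCP pose, the force and the opening at its end, in the units of the state.
- env.state(): the state, without advancing time (a new reading comes with each control period).
- env.grab_frame(name): name is "scene" or "top" or "wrist"; returns the picture (384x512x3 uint8, red, green, blue); there is no depth.
- env.get_calibration(name): a dict with "fx", "fy", "cx", "cy" (pixels), "R" (3x3) and "t" (3): a world point X has camera coordinates R X + t. Camera axes: x right, y down, z forward; pixel columns grow to the right and rows downward; lengths in mm; the calibration is good to about 2 mm. The wrist camera is an equidistant fisheye: a pixel r from the principal point sees the ray r / f radians off the axis. A picture is of the moment at which its call begins: read the wrist's pose just before it. get_calibration takes no time and is no camera call; for the wrist camera it gives the pose at the moment of the call.
- env.job_done(): hands the job in, once; it reports no verdict.
The state is a dict: "time_s": time; "qpos": joint angles; "qvel": joint speeds; "effort": joint torques, N m; "ee_pos": TCP position; "ee_rot": TCP orientation; "force": force on the tool from outside, world axes, zero at the start; "torque": the same for the moment, N m; "gripper_width": finger opening in mm.
Only numpy, scipy, OpenCV 4.12 (cv2) and the standard library are available. Lean on these libraries where they do the work, as an engineer would, in place of code of your own. Each camera call takes 0.05 s, during which the arm holds its last target. There are 200 camera calls.

TASK

The steel divider frame in the blue delivery crate takes a 12 mm board. Pinch the look-alike boards standing in the wire rack to feel which one is 12 mm thick, and leave the two thicker ones standing in the rack. Slide the 12 mm board down between the frame's uprights until it stands fully home on the bottom, feeling your way in gently without forcing it, let go, and do not disturb the sauce tubs or the spice jar.

Things in the scene. Friction and masses are not known exactly. Their poses are not given: they have to be found in the camera images.
- crate: Blue open plastic crate, 200 (its x) by 300 (its y) by 120 mm high, fixed to the table; origin at the centre of its underside, z up. A steel divider frame stands across its middle: an upright channel inside each long wall, facing each other (channel bottoms at x = -86.5 and +86.5), joined by a strap on the crate's floor. Standing home, a board's centre is 58 mm above this origin.
- frame_top (a point): Point on the crate, 122 mm above its origin, axes as the crate: the height of the flat tops of the four uprights, two at each channel, 22 mm wide (y) and 9 (x); they stand 2 mm above the crate's rim. The slot between a pair is 13.8 mm wide (y) and 9 deep (x), its mouth rounded by 1.5 mm. A board not over the slots lands on these tops.
- frame_strap (a point): Point on the crate, 8 mm above its origin, axes as the crate: the height of the strap's top, where the board must stand. The frame was hooked on by hand: the slots' centre line lies anywhere from y = -12 to +12 mm of this point (both slots alike, exactly opposite); that offset is not reported and must be felt or seen. The frame stays put under loads below 50 N.
- rack: Steel wire board rack, 125 (x) by 215 (y) mm, fixed to the table; origin at the centre of its underside, z up. Three places at y = -75, 0 and +75 mm, each a 24 mm wide gap between two wire hoops that run along x and are 62 mm high; the boards stand loose on rails 10 mm above the table.
- tub_a: Lidded sauce tub, 68 across and 39 high, standing loose in the crate 100 from the crate's middle; origin at the centre of its underside. Not to be moved.
- tub_b: Another such sauce tub in the crate. Not to be moved.
- tub_c: Another such sauce tub in the crate. Not to be moved.
- board_a: One of three look-alike white plastic boards, each 168 mm long (its x) and 100 high (its z), and 12, 15 or 18 mm thick (its y): one of each, it is not told which is which. About 0.18 kg. Origin at the board's centre, half-way up. It stands on its long edge in the rack, its centre 60 mm and its top edge 110 mm above the table. Only the 12 mm board enters the slots.
- board_b: Another of the three boards: same description, origin at its centre.
- board_c: Another of the three boards: same description, origin at its centre.
- jar: Small spice jar with a steel cap, 47 mm across and 86 high, loose on the table between the crate and the rack; origin at the centre of its underside. Not to be disturbed.
Not all that is in view belongs to the job. Leave any brown or purple look-alike of the board_a alone.

How it is judged (in metres and radians):
On the way, in this order (a step that is already met when the one before it is completed fails the run):
1. a board is lifted clear of the rack (height (world z) of any of board_a, board_b, board_c above 0.13 m), for 0.2 s.
2. a board is home in the divider frame, upright (only the 12 mm board goes in) (((z of board_a in the frame of crate below 0.061 m and angle between board_a's own z axis and vertical below 0.06 rad and horizontal distance between board_a and crate below 0.017 m and angle between the x axis of board_a and the x axis of crate, either way round below 0.05 rad) or (z of board_b in the frame of crate below 0.061 m and angle between board_b's own z axis and vertical below 0.06 rad and horizontal distance between board_b and crate below 0.017 m and angle between the x axis of board_b and the x axis of crate, either way round below 0.05 rad) or (z of board_c in the frame of crate below 0.061 m and angle between board_c's own z axis and vertical below 0.06 rad and horizontal distance between board_c and crate below 0.017 m and angle between the x axis of board_c and the x axis of crate, either way round below 0.05 rad))), for 0.2 s.
At the end, for the whole second after the job is handed in: The 12 mm board rests released in both channels, on the strap (centre at most 61 mm above the crate's underside), upright within 0.06 rad, square within 0.05 rad, within 17 mm of the crate's middle; the other two boards stand in their rack places (moved under 40 mm, leaning under 0.35 rad) (((z of board_a in the frame of crate below 0.061 m and angle between board_a's own z axis and vertical below 0.06 rad and horizontal distance between board_a and crate below 0.017 m and angle between the x axis of board_a and the x axis of crate, either way round below 0.05 rad and linear speed of board_a below 0.02 m/s and distance of each of board_b, board_c from where it was at the start of the episode below 0.04 m and angle between each of board_b, board_c's own z axis and vertical below 0.35 rad) or (z of board_b in the frame of crate below 0.061 m and angle between board_b's own z axis and vertical below 0.06 rad and horizontal distance between board_b and crate below 0.017 m and angle between the x axis of board_b and the x axis of crate, either way round below 0.05 rad and linear speed of board_b below 0.02 m/s and distance of each of board_a, board_c from where it was at the start of the episode below 0.04 m and angle between each of board_a, board_c's own z axis and vertical below 0.35 rad) or (z of board_c in the frame of crate below 0.061 m and angle between board_c's own z axis and vertical below 0.06 rad and horizontal distance between board_c and crate below 0.017 m and angle between the x axis of board_c and the x axis of crate, either way round below 0.05 rad and linear speed of board_c below 0.02 m/s and distance of each of board_a, board_b from where it was at the start of the episode below 0.04 m and angle between each of board_a, board_b's own z axis and vertical below 0.35 rad))); the robot touches nothing.
It fails at once if a board is forced: pressed against the crate or its divider frame with more than 40 N (contact force between any of board_a, board_b, board_c and crate above 40 N).
It fails at once if two boards are out of their rack places at once (moved more than 50 mm) (distance of each of board_a, board_b from where it was at the start of the episode above 0.05 m or distance of each of board_b, board_c from where it was at the start of the episode above 0.05 m or distance of each of board_a, board_c from where it was at the start of the episode above 0.05 m).
It fails at once if a sauce tub or the spice jar is moved more than 25 mm (distance of any of tub_a, tub_b, tub_c, jar from where it was at the start of the episode above 0.025 m).
It also fails if it takes over 72 s, if anything falls off the work surface, if the arm or the gripper's body presses on something with over 40 N, if the wrist force passes 120 N, or if a joint passes its speed limit or range.

## Working session

There is one attempt and no reset: what is moved stays moved. The work goes in short steps, Python scripts to look and compute and a shell command to move; the robot and the scene stay as the last step left them, time stands still between calls to the robot, and variables do not carry over. Pictures are saved under pics/ and viewed, about 8 in all and at most 12, crops included, and the job is handed in when it is done.

```bash
mkdir -p pics; ls; python3 - <<'E'
from workcell import env
import cv2,numpy as np
s=env.state();print(s)
for n in("scene","top"):
    f=env.grab_frame(n);cv2.imwrite(f"pics/{n}0.png",cv2.resize(f[:,:,::-1],(800,600),interpolation=cv2.INTER_CUBIC))
    c=env.get_calibration(n);print(n,{k:np.round(v,3).tolist() for k,v in c.items()})
E
```

```text
pics
{'time_s': 0.0, 'qpos': array([-6.72087297e+01,  1.83520045e+01,  8.97073134e+01,  6.27318180e-04,
        7.20446991e+01, -1.14639613e+00]), 'qvel': array([-0.06656142, -0.05863605, -0.0937341 ,  0.01814815,  0.02427876,
        0.03610899]), 'effort': array([-3.13318553e-03, -4.12461233e+01, -2.31974369e+01,  7.25578750e-02,
        4.59216011e-02, -1.37248207e-04]), 'ee_pos': array([ 233.08447443, -525.02599639,  190.01054298]), 'ee_rot': array([-1.79896016e+02, -2.67736667e-03,  2.39374701e+01]), 'force': array([ 0.51644324,  0.17798159, -0.3356043 ]), 'torque': array([-0.01548807,  0.01932726,  0.00931294]), 'gripper_width': 91.0997187296103}
scene {'fx': 360.22, 'fy': 360.22, 'cx': 259.333, 'cy': 193.322, 'R': [[-0.733, 0.681, 0.003], [0.485, 0.526, -0.699], [-0.477, -0.51, -0.715]], 't': [329.325, -142.01, 1173.209]}
top {'fx': 473.445, 'fy': 473.445, 'cx': 259.31, 'cy': 192.785, 'R': [[-0.011, -1.0, 0.003], [-0.989, 0.01, -0.15], [0.15, -0.004, -0.989]], 't': [1.609, 462.376, 1560.032]}
```

View pics/top0.png

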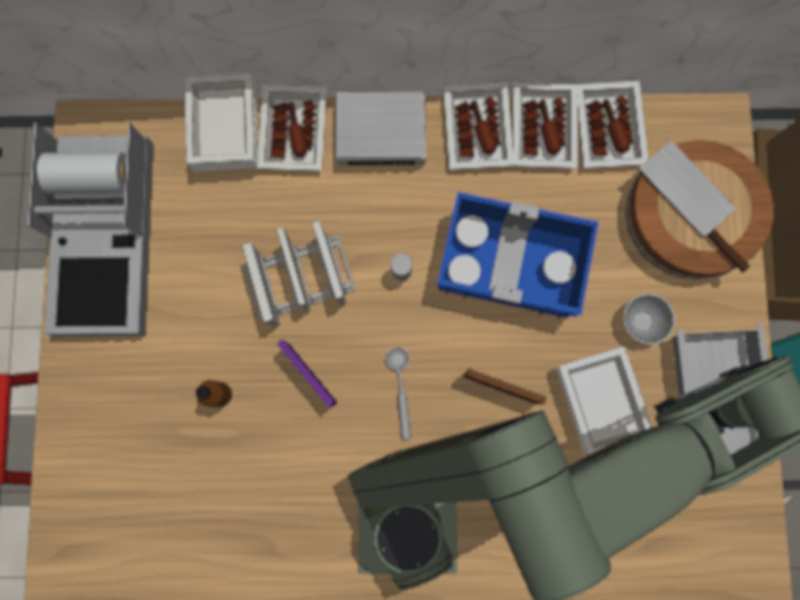

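View pics/scene0.png

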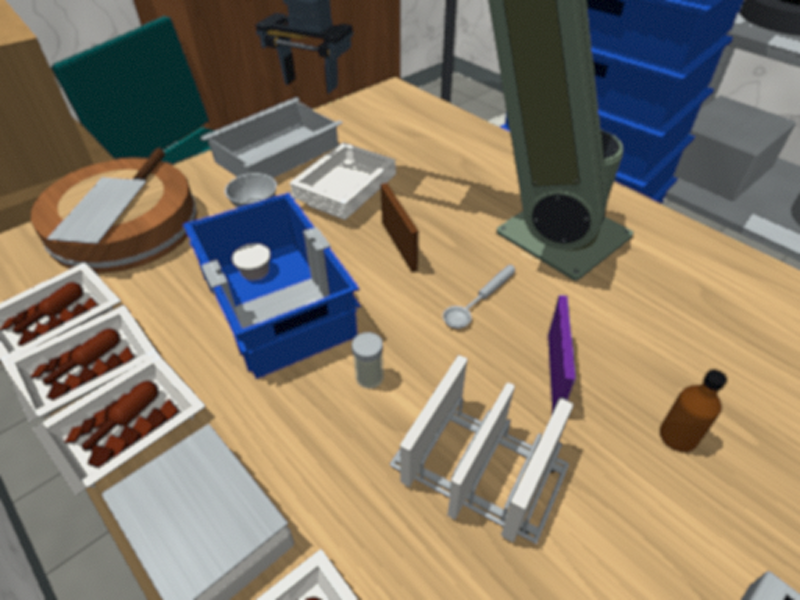

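Candidates in the top picture are the three white boards in the rack, at (259,283), (292,267) and (329,260). The look-alikes to leave are the purple board (305,373) and the brown one (505,387). The crate is at (518,255) and the jar at (401,265). I'll check the choice in one enlarged crop.

```bash
python3 - <<'E'
import cv2,numpy as np
from workcell import env
f=np.mean([env.grab_frame("top").astype(float) for _ in range(1)],0).astype(np.uint8)[:,:,::-1]
a=f[135:215,150:240];b=f[118:208,275:390]
a=cv2.resize(a,None,fx=4,fy=4,interpolation=cv2.INTER_CUBIC);b=cv2.resize(b,None,fx=3.75,fy=3.75,interpolation=cv2.INTER_CUBIC)
o=np.zeros((340,800,3),np.uint8);o[:320,:360]=a;o[:b.shape[0],362:362+b.shape[1]]=b[:340]
cv2.imwrite("pics/crop.png",o)
E
```

```text
(no output)
```

View pics/crop.png

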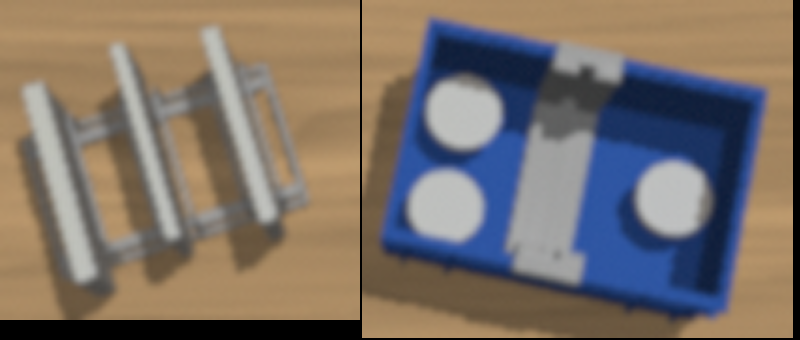

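```bash
cat > h.py <<'E'
import numpy as np
from workcell import env
def ray(n,uv,z):
    c=env.get_calibration(n);R=np.array(c["R"]);t=np.array(c["t"])
    d=np.array([(uv[0]-c["cx"])/c["fx"],(uv[1]-c["cy"])/c["fy"],1.]);o=-R.T@t;d=R.T@d
    return o+d*(z-o[2])/d[2]
E
python3 - <<'E'
from h import *
L=lambda p,z:ray("top",(p[0]/4+150-.4,p[1]/4+135-.4),z)
C=lambda p,z:ray("top",((p[0]-362)/3.75+275-.4,p[1]/3.75+118-.4),z)
for n,a,b in(("L",(35,87),(84,280)),("M",(119,47),(172,240)),("R",(211,30),(267,222))):
    A,B=L(a,110),L(b,110);d=A-B;print(n,(A+B).round(1)[:2]/2,np.hypot(*d[:2]).round(1),np.degrees(np.arctan2(d[1],d[0])).round(1))
cs=[C(p,120) for p in((430,18),(765,90),(722,312),(385,248))]
print(np.round(cs,1),np.mean(cs,0).round(1))
for i,j in((0,3),(1,2),(0,1),(3,2)):
    d=cs[i]-cs[j];print(np.hypot(*d[:2]).round(1),np.degrees(np.arctan2(d[1],d[0])).round(1))
A,B=C((588,67),122),C((548,256),122);d=A-B;print("slot",A,B,(A+B)/2,np.degrees(np.arctan2(d[1],d[0])))
print("jar",ray("top",(401/1.5625,262/1.5625),86))
E
```

```text
L [494.8 302.1] 163.8 15.0
M [526.9  233.35] 165.4 15.7
R [540.55 157.95] 165.4 16.2
[[ 680.5 -114.3  120. ]
 [ 613.2 -402.7  120. ]
 [ 420.  -356.6  120. ]
 [ 478.   -71.7  120. ]] [ 547.9 -236.3  120. ]
206.9 -11.9
198.6 -13.4
296.1 76.9
290.7 78.5
slot [ 634.666827   -249.93251759  122.        ] [ 469.35133464 -210.14451812  122.        ] [ 552.00908082 -230.03851785  122.        ] -13.532523136375858
jar [538.13401188   4.86418482  86.        ]
```

Crop: the left, middle and right boards are the white ones standing in the rack, and the middle one (around (145,140)) looks thinnest. The slots are near (588,67) and (548,256). I'll move over the middle board.

```bash
python3 -m jog '[{"dz":0.05,"grip":0},{"dx":0.018,"dy":0.045},{"dx":0.018,"dy":0.045},{"dx":0.018,"dy":0.045},{"dx":0.018,"dy":0.045},{"dx":0.018,"dy":0.045},{"dx":0.018,"dy":0.045},{"dx":0.018,"dy":0.045},{"dx":0.018,"dy":0.045},{"dx":0.018,"dy":0.045}]' 5; python3 -m jog '[{"dx":0.018,"dy":0.045,"wz":-0.07},{"dx":0.018,"dy":0.045,"wz":-0.07},{"dx":0.018,"dy":0.045},{"dx":0.018,"dy":0.045},{"dx":0.018,"dy":0.045},{"dx":0.018,"dy":0.045},{"dx":0.018,"dy":0.045},{"dx":0.006,"dy":0.038},{"grip":0}]'
```

```text
invalid input
invalid input
```

```bash
python3 -m jog '[{"dx":0,"dy":0,"dz":0.05,"wx":0,"wy":0,"wz":0,"grip":0}]' 5; python3 -m jog '[{"dx":0.018,"dy":0.045,"dz":0,"wx":0,"wy":0,"wz":0,"grip":0}]'
```

```text
time_s: 0.25
ee_pos: [231.2, -520.8, 233.7]
ee_rot: [-179.0, -0.0, 23.9]
force: [-0.6, -0.8, 0.6]
gripper_width: 85.9
time_s: 0.35
ee_pos: [252.1, -487.2, 245.8]
ee_rot: [179.2, 0.0, 23.7]
force: [1.5, 0.3, 0.0]
gripper_width: 78.1
```

```bash
python3 -m jog '[{"dx":0.018,"dy":0.045,"dz":0,"wx":0,"wy":0,"wz":-0.02,"grip":0},{"dx":0.018,"dy":0.045,"dz":0,"wx":0,"wy":0,"wz":-0.02,"grip":0},{"dx":0.018,"dy":0.045,"dz":0,"wx":0,"wy":0,"wz":-0.02,"grip":0},{"dx":0.018,"dy":0.045,"dz":0,"wx":0,"wy":0,"wz":-0.02,"grip":0},{"dx":0.018,"dy":0.045,"dz":0,"wx":0,"wy":0,"wz":-0.02,"grip":0},{"dx":0.018,"dy":0.045,"dz":0,"wx":0,"wy":0,"wz":-0.02,"grip":0},{"dx":0.018,"dy":0.045,"dz":0,"wx":0,"wy":0,"wz":-0.02,"grip":0},{"dx":0.018,"dy":0.045,"dz":0,"wx":0,"wy":0,"wz":0,"grip":0}]'; python3 -m jog '[{"dx":0.018,"dy":0.045,"dz":0,"wx":0,"wy":0,"wz":0,"grip":0},{"dx":0.018,"dy":0.045,"dz":0,"wx":0,"wy":0,"wz":0,"grip":0},{"dx":0.018,"dy":0.045,"dz":0,"wx":0,"wy":0,"wz":0,"grip":0},{"dx":0.018,"dy":0.045,"dz":0,"wx":0,"wy":0,"wz":0,"grip":0},{"dx":0.018,"dy":0.045,"dz":0,"wx":0,"wy":0,"wz":0,"grip":0},{"dx":0.018,"dy":0.045,"dz":0,"wx":0,"wy":0,"wz":0,"grip":0},{"dx":0.018,"dy":0.045,"dz":0,"wx":0,"wy":0,"wz":0,"grip":0},{"dx":0.006,"dy":0.038,"dz":0,"wx":0,"wy":0,"wz":0,"grip":0},{"dx":0,"dy":0,"dz":0,"wx":0,"wy":0,"wz":0,"grip":0}]'
python3 - <<'E'
from h import *
import cv2
s=env.state();print(s["ee_pos"],s["ee_rot"],s["gripper_width"]);c=env.get_calibration("wrist");print(c)
f=env.grab_frame("wrist");cv2.imwrite("pics/w1.png",cv2.resize(f[:,:,::-1],(800,600),interpolation=cv2.INTER_CUBIC))
E
```

```text
time_s: 1.15
ee_pos: [395.5, -118.6, 240.9]
ee_rot: [180.0, -0.0, 15.9]
force: [0.6, -0.3, 0.0]
gripper_width: 45.6
time_s: 2.05
ee_pos: [527.6, 236.8, 239.6]
ee_rot: [-179.9, 0.0, 16.2]
force: [-0.2, -1.0, -0.9]
gripper_width: 45.9
[527.634768   236.76336243 239.57846858] [-1.79913701e+02  4.53241256e-02  1.61872147e+01] 45.87830376155513
{'fx': 297.3186396354542, 'fy': 297.3186396354542, 'cx': 251.35215763477188, 'cy': 187.2294295290992, 'R': array([[ 0.27765412, -0.96067953, -0.00174081],
       [-0.91694475, -0.26555362,  0.29781472],
       [-0.28656679, -0.08109326, -0.9546221 ]]), 't': array([ 81.58300799, 499.67208123, 608.92920588])}
```

View pics/w1.png

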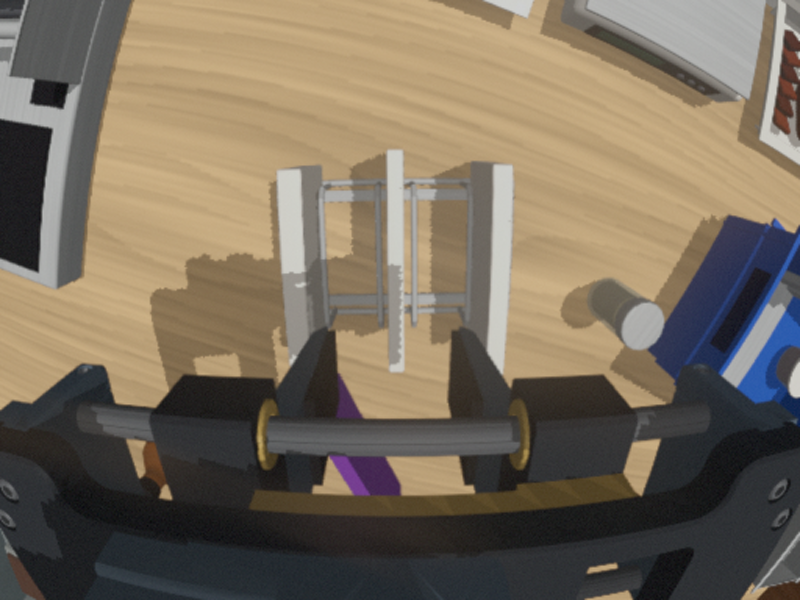

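The wrist view shows the middle board's top edge running from (395,150) to (396,371). It is the thinnest, and its long direction looks parallel to the tool. Localise it.

```bash
cat >> h.py <<'E'
def wray(uv,z,c):
    R=np.array(c["R"]);t=np.array(c["t"]);x=(uv[0]-c["cx"])/c["fx"];y=(uv[1]-c["cy"])/c["fy"];r=np.hypot(x,y)
    d=np.array([np.sin(r)*x/r,np.sin(r)*y/r,np.cos(r)]);o=-R.T@t;d=R.T@d
    return o+d*(z-o[2])/d[2]
def wpix(X,c):
    p=np.array(c["R"])@X+np.array(c["t"]);q=np.hypot(p[0],p[1]);th=np.arctan2(q,p[2])
    return np.array([c["cx"]+c["fx"]*th*p[0]/q,c["cy"]+c["fy"]*th*p[1]/q])*1.5625
E
python3 - <<'E'
from h import *
c=env.get_calibration("wrist");k=lambda u,v:(u/1.5625,v/1.5625)
A=wray(k(395,150),110,c);B=wray(k(396,371),110,c);d=A-B
print(A,B,(A+B)/2,np.hypot(*d[:2]),np.degrees(np.arctan2(d[1],d[0])))
W=lambda a,b:np.linalg.norm(wray(k(*a),110,c)-wray(k(*b),110,c))
print(W((388,240),(403,240)),W((281,240),(303,240)),W((491,240),(511,240)))
E
```

```text
[611.11482406 256.96970102 110.        ] [451.86856438 210.14755542 110.        ] [531.49169422 233.55862822 110.        ] 165.9870011227306 16.3845764391036
10.591360030952124 16.268352223096247 14.898298135187341
```

```bash
python3 -m jog '[{"dx":0.004,"dy":-0.003,"dz":-0.04,"wx":0,"wy":0,"wz":0,"grip":0},{"dx":0,"dy":0,"dz":-0.05,"wx":0,"wy":0,"wz":0,"grip":0},{"dx":0,"dy":0,"dz":-0.04,"wx":0,"wy":0,"wz":0,"grip":0},{"dx":0,"dy":0,"dz":-0.036,"wx":0,"wy":0,"wz":0,"grip":0},{"dx":0,"dy":0,"dz":0,"wx":0,"wy":0,"wz":0,"grip":0},{"dx":0,"dy":0,"dz":0,"wx":0,"wy":0,"wz":0,"grip":1},{"dx":0,"dy":0,"dz":0,"wx":0,"wy":0,"wz":0,"grip":1},{"dx":0,"dy":0,"dz":0,"wx":0,"wy":0,"wz":0,"grip":1},{"dx":0,"dy":0,"dz":0,"wx":0,"wy":0,"wz":0,"grip":1}]' 5;  python3 -m jog '[{"dx":0,"dy":0,"dz":0,"wx":0,"wy":0,"wz":0,"grip":1},{"dx":0,"dy":0,"dz":0,"wx":0,"wy":0,"wz":0,"grip":1},{"dx":0,"dy":0,"dz":0,"wx":0,"wy":0,"wz":0,"grip":1}]'
```

```text
time_s: 3.0
ee_pos: [532.3, 229.8, 76.6]
ee_rot: [-180.0, -0.2, 15.9]
force: [0.2, 0.3, 0.3]
gripper_width: 16.6
time_s: 3.3
ee_pos: [532.0, 229.9, 76.1]
ee_rot: [-180.0, -0.1, 15.9]
force: [-1.0, 0.5, 5.5]
gripper_width: 12.3
```

It reads 12.3 mm, so this is the 12 mm board. Firm up the grip, lift, and travel to beside the crate's slots for a look.

```bash
python3 -m jog '[{"dx":0,"dy":0,"dz":0,"wx":0,"wy":0,"wz":0,"grip":1},{"dx":0,"dy":0,"dz":0,"wx":0,"wy":0,"wz":0,"grip":1},{"dx":0,"dy":0,"dz":0.03,"wx":0,"wy":0,"wz":0,"grip":1},{"dx":0,"dy":0,"dz":0.04,"wx":0,"wy":0,"wz":0,"grip":1},{"dx":0,"dy":0,"dz":0.04,"wx":0,"wy":0,"wz":0,"grip":1},{"dx":0,"dy":0,"dz":0.04,"wx":0,"wy":0,"wz":0,"grip":1},{"dx":0,"dy":0,"dz":0,"wx":0,"wy":0,"wz":0,"grip":1},{"dx":0,"dy":0,"dz":0,"wx":0,"wy":0,"wz":0,"grip":1}]' 30;  python3 -m jog '[{"dx":0.002,"dy":-0.02,"dz":0,"wx":0,"wy":0,"wz":-0.05,"grip":1},{"dx":0.002,"dy":-0.04,"dz":0,"wx":0,"wy":0,"wz":-0.05,"grip":1},{"dx":0.002,"dy":-0.04,"dz":0,"wx":0,"wy":0,"wz":-0.05,"grip":1},{"dx":0.002,"dy":-0.04,"dz":0,"wx":0,"wy":0,"wz":-0.05,"grip":1},{"dx":0.002,"dy":-0.04,"dz":0,"wx":0,"wy":0,"wz":-0.05,"grip":1},{"dx":0.002,"dy":-0.04,"dz":0,"wx":0,"wy":0,"wz":-0.05,"grip":1},{"dx":0.002,"dy":-0.04,"dz":0,"wx":0,"wy":0,"wz":-0.05,"grip":1},{"dx":0.002,"dy":-0.04,"dz":0,"wx":0,"wy":0,"wz":-0.05,"grip":1},{"dx":0.002,"dy":-0.04,"dz":0,"wx":0,"wy":0,"wz":-0.05,"grip":1},{"dx":0.002,"dy":-0.02,"dz":0,"wx":0,"wy":0,"wz":-0.05,"grip":1}]'; python3 -m jog '[{"dx":0,"dy":-0.02,"dz":0,"wx":0,"wy":0,"wz":0,"grip":1},{"dx":0,"dy":0,"dz":0,"wx":0,"wy":0,"wz":0,"grip":1},{"dx":0,"dy":0,"dz":0,"wx":0,"wy":0,"wz":0,"grip":1}]'
python3 - <<'E'
from h import *
import cv2,pickle
s=env.state();print(s["ee_pos"],s["ee_rot"],s["gripper_width"]);c=env.get_calibration("wrist");pickle.dump(c,open("c2.pkl","wb"))
f=env.grab_frame("wrist");cv2.imwrite("pics/w2.png",cv2.resize(f[:,:,::-1],(800,600),interpolation=cv2.INTER_CUBIC))
E
```

```text
time_s: 4.1
ee_pos: [531.1, 229.3, 224.8]
ee_rot: [180.0, -0.0, 15.9]
force: [-0.8, 0.3, -1.8]
gripper_width: 11.7
time_s: 5.1
ee_pos: [549.6, -133.4, 221.8]
ee_rot: [179.9, 0.3, -13.0]
force: [1.1, 0.5, -1.4]
gripper_width: 11.9
time_s: 5.4
ee_pos: [550.1, -150.2, 222.6]
ee_rot: [-180.0, 0.3, -12.8]
force: [-0.3, 0.3, -1.3]
gripper_width: 11.5
[ 550.13085656 -150.15390031  222.63403832] [-179.95364157    0.26455627  -12.78098758] 11.49833529949987
```

View pics/w2.png

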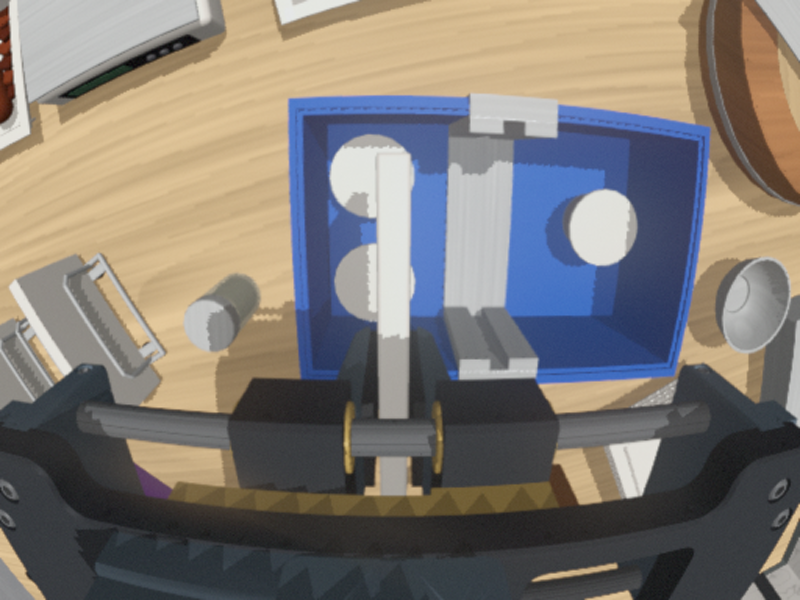

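The wrist view shows the far slot notch near (514,129) and the near one around (497,365). The board is held straight. Enlarge both notches.

```bash
python3 - <<'E'
import cv2,numpy as np
f=cv2.imread("pics/w2.png")
a=cv2.resize(f[85:150,450:580],None,fx=6,fy=6,interpolation=cv2.INTER_CUBIC)[:,:780]
b=cv2.resize(f[340:388,430:560],None,fx=6,fy=6,interpolation=cv2.INTER_CUBIC)[:,:780]
o=np.zeros((390+288,780,3),np.uint8);o[:390]=a;o[390:]=b
cv2.imwrite("pics/crop2.png",cv2.resize(o[80:],(780,598)))
E
```

```text
(no output)
```

View pics/crop2.png

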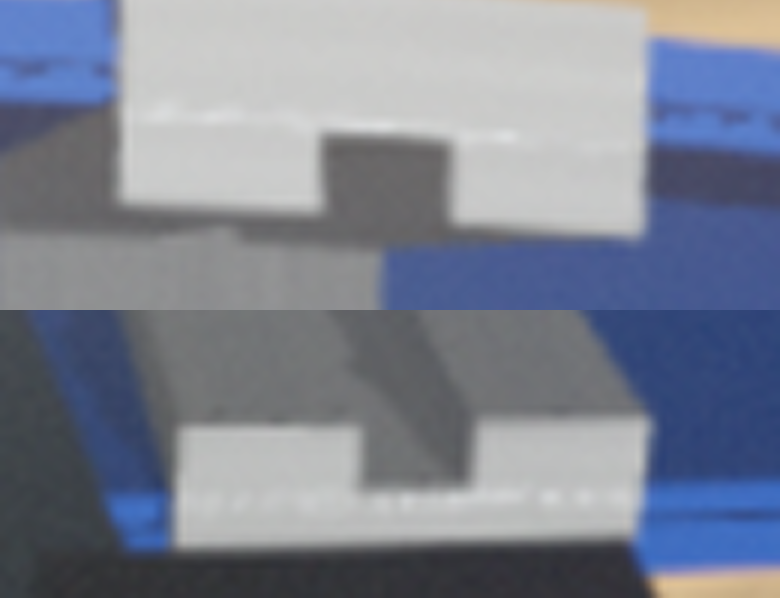

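```bash
python3 - <<'E'
from h import *
import pickle
c=pickle.load(open("c2.pkl","rb"));k=lambda u,v:(u/1.5625,v/1.5625)
F=wray(k(515,120.8),122,c);N=wray(k(499.3,370),122,c);Fi=wray(k(514.5,134.7),122,c);Ni=wray(k(499.3,359.7),122,c)
d=F-N;yaw=np.arctan2(d[1],d[0]);print("F,N",F,N,np.hypot(*d[:2]),np.degrees(yaw),"ctr",(F+N)/2,(Fi+Ni)/2)
print("widths",np.linalg.norm(wray(k(450+322/6,130),122,c)-wray(k(450+452/6,130),122,c)),np.linalg.norm(wray(k(430+361/6,365),122,c)-wray(k(430+472/6,365),122,c)))
tcp=np.array([550.13,-150.15]);E=wray(k(393.5,154),222.6+34,c);a=np.radians(-12.78)
e=E[:2]-tcp;print("board end",E,e@[np.cos(a),np.sin(a)],e@[-np.sin(a),np.cos(a)])
E
```

```text
F,N [ 637.86394256 -248.66342638  122.        ] [ 469.9818563  -209.73344914  122.        ] 172.33669956108164 -13.055505614481886 ctr [ 553.92289943 -229.19843776  122.        ] [ 553.66880036 -228.65932603  122.        ]
widths 14.354860925225669 13.756900964556756
board end [ 633.11467611 -168.71527771  256.6       ] 85.03565569387828 0.2515287173326115
```

```bash
python3 -m jog '[{"dx":0.001,"dy":-0.03,"dz":0,"wx":0,"wy":0,"wz":-0.005,"grip":1},{"dx":0.001,"dy":-0.03,"dz":0,"wx":0,"wy":0,"wz":0,"grip":1},{"dx":0.0007,"dy":-0.0186,"dz":0,"wx":0,"wy":0,"wz":0,"grip":1},{"dx":0,"dy":0,"dz":-0.02,"wx":0,"wy":0,"wz":0,"grip":1},{"dx":0,"dy":0,"dz":0,"wx":0,"wy":0,"wz":0,"grip":1},{"dx":0,"dy":0,"dz":0,"wx":0,"wy":0,"wz":0,"grip":1},{"dx":0,"dy":0,"dz":0,"wx":0,"wy":0,"wz":0,"grip":1}]'
python3 - <<'E'
from h import *
import cv2,pickle
s=env.state();S=[s["ee_pos"]];c=env.get_calibration("wrist");pickle.dump((s,c),open("c3.pkl","wb"))
f=env.grab_frame("wrist");S.append(env.state()["ee_pos"])
print(S,s["ee_rot"],s["force"]);g=f[:,:,::-1]
a=cv2.resize(g[35:110,200:340],None,fx=5,fy=5,interpolation=cv2.INTER_CUBIC)
cv2.imwrite("pics/w3.png",a)
E
```

```text
time_s: 6.15
ee_pos: [554.5, -228.5, 205.6]
ee_rot: [180.0, -0.1, -13.0]
force: [1.0, -0.3, -1.5]
gripper_width: 11.4
[array([ 554.45500947, -228.52459273,  205.6312932 ]), array([ 554.53042818, -228.62264757,  205.78179899])] [ 1.79998965e+02 -5.47995541e-02 -1.29619259e+01] [ 0.96743023 -0.34125351 -1.53694859]
```

View pics/w3.png

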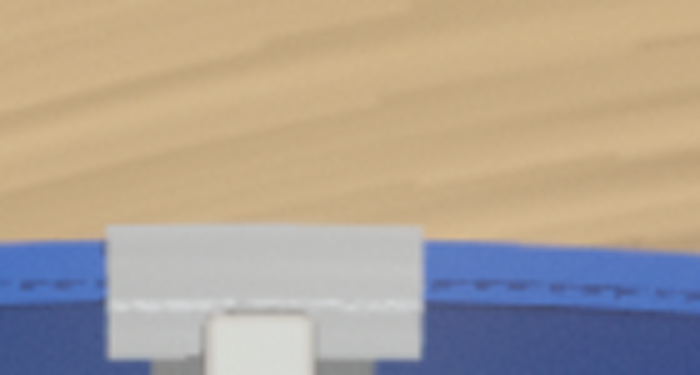

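The crop shows the frame bracket from column 107 to 423 and the board's far top end from 205 to 313, roughly over the slot. Compute the lateral residual.

```bash
python3 - <<'E'
from h import *
import pickle
s,c=pickle.load(open("c3.pkl","rb"));k=lambda u,v:(200+u/5-.4,35+v/5-.4)
a=np.radians(-13.05);t=s["ee_pos"][:2]
for n,p,z in(("slot",k(265,308),122),("board",k(259,315),205.7+34)):
    e=wray(p,z,c)[:2]-t;print(n,e@[np.cos(a),np.sin(a)],e@[-np.sin(a),np.cos(a)])
E
```

```text
slot 86.75326219747353 -0.43526232693929146
board 85.36015161481771 0.6503464829562624
```

```bash
python3 -m jog '[{"dx":-0.001,"dy":-0.0007,"dz":0,"wx":0,"wy":0,"wz":0,"grip":1},{"dx":0,"dy":0,"dz":-0.007,"wx":0,"wy":0,"wz":0,"grip":1},{"dx":0,"dy":0,"dz":-0.006,"wx":0,"wy":0,"wz":0,"grip":1},{"dx":0,"dy":0,"dz":0,"wx":0,"wy":0,"wz":0,"grip":1},{"dx":0,"dy":0,"dz":0,"wx":0,"wy":0,"wz":0,"grip":1}]'
python3 -m jog '[{"dx":0,"dy":0,"dz":-0.001,"wx":0,"wy":0,"wz":0,"grip":1},{"dx":0,"dy":0,"dz":-0.001,"wx":0,"wy":0,"wz":0,"grip":1},{"dx":0,"dy":0,"dz":0,"wx":0,"wy":0,"wz":0,"grip":1}]'
python3 -m jog '[{"dx":0,"dy":0,"dz":-0.001,"wx":0,"wy":0,"wz":0,"grip":1},{"dx":0,"dy":0,"dz":-0.001,"wx":0,"wy":0,"wz":0,"grip":1},{"dx":0,"dy":0,"dz":0,"wx":0,"wy":0,"wz":0,"grip":1}]'
```

```text
time_s: 6.7
ee_pos: [552.8, -229.8, 191.5]
ee_rot: [-180.0, 0.0, -13.0]
force: [-0.2, 0.5, -2.0]
gripper_width: 11.8
time_s: 7.0
ee_pos: [553.0, -229.8, 189.8]
ee_rot: [180.0, 0.0, -13.0]
force: [-0.8, 0.0, -3.5]
gripper_width: 11.4
time_s: 7.3
ee_pos: [552.9, -229.8, 187.7]
ee_rot: [180.0, 0.0, -13.0]
force: [0.1, -0.9, -2.5]
gripper_width: 11.7
```

```bash
for i in 1; do python3 -m jog '[{"dx":0,"dy":0,"dz":-0.001,"wx":0,"wy":0,"wz":0,"grip":1},{"dx":0,"dy":0,"dz":0,"wx":0,"wy":0,"wz":0,"grip":1}]'; done
python3 -m jog '[{"dx":0,"dy":0,"dz":-0.001,"wx":0,"wy":0,"wz":0,"grip":1},{"dx":0,"dy":0,"dz":0,"wx":0,"wy":0,"wz":0,"grip":1}]'
```

```text
time_s: 7.5
ee_pos: [552.9, -229.8, 186.7]
ee_rot: [180.0, 0.0, -13.0]
force: [0.7, -0.3, -2.4]
gripper_width: 11.7
time_s: 7.7
ee_pos: [552.9, -229.8, 185.7]
ee_rot: [180.0, 0.0, -13.0]
force: [-0.1, 0.2, -2.2]
gripper_width: 11.8
```

```bash
python3 -m jog '[{"dx":0,"dy":0,"dz":-0.001,"wx":0,"wy":0,"wz":0,"grip":1},{"dx":0,"dy":0,"dz":0,"wx":0,"wy":0,"wz":0,"grip":1}]'
```

```text
time_s: 7.9
ee_pos: [552.9, -229.8, 184.7]
ee_rot: [180.0, 0.0, -13.0]
force: [-0.2, 0.2, -2.0]
gripper_width: 11.9
```

```bash
python3 -m jog '[{"dx":0,"dy":0,"dz":-0.001,"wx":0,"wy":0,"wz":0,"grip":1},{"dx":0,"dy":0,"dz":-0.001,"wx":0,"wy":0,"wz":0,"grip":1},{"dx":0,"dy":0,"dz":0,"wx":0,"wy":0,"wz":0,"grip":1}]'
```

```text
time_s: 8.2
ee_pos: [552.9, -229.8, 182.7]
ee_rot: [180.0, 0.0, -13.0]
force: [0.0, 0.3, -2.1]
gripper_width: 11.5
```

```bash
python3 -m jog '[{"dx":0,"dy":0,"dz":-0.001,"wx":0,"wy":0,"wz":0,"grip":1},{"dx":0,"dy":0,"dz":-0.001,"wx":0,"wy":0,"wz":0,"grip":1},{"dx":0,"dy":0,"dz":0,"wx":0,"wy":0,"wz":0,"grip":1}]'
```

```text
time_s: 8.5
ee_pos: [552.9, -229.8, 180.7]
ee_rot: [180.0, 0.0, -13.0]
force: [0.0, -0.1, -2.2]
gripper_width: 12.1
```

```bash
python3 -m jog '[{"dx":0,"dy":0,"dz":-0.002,"wx":0,"wy":0,"wz":0,"grip":1},{"dx":0,"dy":0,"dz":-0.001,"wx":0,"wy":0,"wz":0,"grip":1},{"dx":0,"dy":0,"dz":0,"wx":0,"wy":0,"wz":0,"grip":1}]'
```

```text
time_s: 8.8
ee_pos: [552.9, -229.8, 177.6]
ee_rot: [180.0, 0.0, -13.0]
force: [-0.4, -0.5, -2.9]
gripper_width: 11.8
```

The board is about 10 mm into the slots with no contact force. Carry on down in checked steps (home is TCP z ≈ 74).

```bash
python3 -m jog '[{"dx":0,"dy":0,"dz":-0.003,"wx":0,"wy":0,"wz":0,"grip":1},{"dx":0,"dy":0,"dz":-0.003,"wx":0,"wy":0,"wz":0,"grip":1},{"dx":0,"dy":0,"dz":-0.003,"wx":0,"wy":0,"wz":0,"grip":1},{"dx":0,"dy":0,"dz":-0.003,"wx":0,"wy":0,"wz":0,"grip":1}]'
```

```text
time_s: 9.2
ee_pos: [553.0, -229.8, 165.5]
ee_rot: [180.0, 0.0, -13.0]
force: [-0.3, -0.7, -1.7]
gripper_width: 11.5
```

```bash
python3 -m jog '[{"dx":0,"dy":0,"dz":-0.003,"wx":0,"wy":0,"wz":0,"grip":1},{"dx":0,"dy":0,"dz":-0.003,"wx":0,"wy":0,"wz":0,"grip":1},{"dx":0,"dy":0,"dz":-0.003,"wx":0,"wy":0,"wz":0,"grip":1},{"dx":0,"dy":0,"dz":-0.003,"wx":0,"wy":0,"wz":0,"grip":1},{"dx":0,"dy":0,"dz":-0.003,"wx":0,"wy":0,"wz":0,"grip":1},{"dx":0,"dy":0,"dz":-0.003,"wx":0,"wy":0,"wz":0,"grip":1}]'
```

```text
time_s: 9.8
ee_pos: [553.0, -229.9, 147.6]
ee_rot: [180.0, -0.0, -13.0]
force: [0.6, 0.4, -2.9]
gripper_width: 11.6
```

```bash
python3 -m jog '[{"dx":0,"dy":0,"dz":-0.004,"wx":0,"wy":0,"wz":0,"grip":1},{"dx":0,"dy":0,"dz":-0.004,"wx":0,"wy":0,"wz":0,"grip":1},{"dx":0,"dy":0,"dz":-0.004,"wx":0,"wy":0,"wz":0,"grip":1},{"dx":0,"dy":0,"dz":-0.004,"wx":0,"wy":0,"wz":0,"grip":1},{"dx":0,"dy":0,"dz":-0.004,"wx":0,"wy":0,"wz":0,"grip":1},{"dx":0,"dy":0,"dz":-0.004,"wx":0,"wy":0,"wz":0,"grip":1}]'
```

```text
time_s: 10.4
ee_pos: [553.0, -229.8, 123.5]
ee_rot: [180.0, 0.0, -13.0]
force: [-1.1, 1.1, -2.2]
gripper_width: 11.5
```

```bash
python3 -m jog '[{"dx":0,"dy":0,"dz":-0.004,"wx":0,"wy":0,"wz":0,"grip":1},{"dx":0,"dy":0,"dz":-0.004,"wx":0,"wy":0,"wz":0,"grip":1},{"dx":0,"dy":0,"dz":-0.004,"wx":0,"wy":0,"wz":0,"grip":1},{"dx":0,"dy":0,"dz":-0.004,"wx":0,"wy":0,"wz":0,"grip":1},{"dx":0,"dy":0,"dz":-0.004,"wx":0,"wy":0,"wz":0,"grip":1},{"dx":0,"dy":0,"dz":-0.004,"wx":0,"wy":0,"wz":0,"grip":1}]'
```

```text
time_s: 11.0
ee_pos: [553.0, -229.9, 99.6]
ee_rot: [180.0, -0.0, -13.0]
force: [0.1, 0.5, -1.9]
gripper_width: 11.9
```

```bash
python3 -m jog '[{"dx":0,"dy":0,"dz":-0.004,"wx":0,"wy":0,"wz":0,"grip":1},{"dx":0,"dy":0,"dz":-0.004,"wx":0,"wy":0,"wz":0,"grip":1},{"dx":0,"dy":0,"dz":-0.004,"wx":0,"wy":0,"wz":0,"grip":1},{"dx":0,"dy":0,"dz":-0.004,"wx":0,"wy":0,"wz":0,"grip":1},{"dx":0,"dy":0,"dz":-0.003,"wx":0,"wy":0,"wz":0,"grip":1},{"dx":0,"dy":0,"dz":0,"wx":0,"wy":0,"wz":0,"grip":1}]'
```

```text
time_s: 11.6
ee_pos: [552.7, -229.7, 80.3]
ee_rot: [-180.0, 0.1, -13.0]
force: [-0.4, -0.3, -1.4]
gripper_width: 11.4
```

```bash
python3 -m jog '[{"dx":0,"dy":0,"dz":-0.001,"wx":0,"wy":0,"wz":0,"grip":1},{"dx":0,"dy":0,"dz":-0.001,"wx":0,"wy":0,"wz":0,"grip":1},{"dx":0,"dy":0,"dz":-0.001,"wx":0,"wy":0,"wz":0,"grip":1},{"dx":0,"dy":0,"dz":0,"wx":0,"wy":0,"wz":0,"grip":1}]'
```

```text
time_s: 12.0
ee_pos: [553.0, -229.8, 77.8]
ee_rot: [180.0, 0.0, -13.0]
force: [-0.7, -1.2, -1.0]
gripper_width: 11.7
```

```bash
python3 -m jog '[{"dx":0,"dy":0,"dz":-0.001,"wx":0,"wy":0,"wz":0,"grip":1},{"dx":0,"dy":0,"dz":0,"wx":0,"wy":0,"wz":0,"grip":1}]'
```

```text
time_s: 12.2
ee_pos: [553.0, -229.8, 76.8]
ee_rot: [180.0, 0.0, -13.0]
force: [-0.6, 0.7, -1.9]
gripper_width: 11.9
```

```bash
python3 -m jog '[{"dx":0,"dy":0,"dz":-0.0005,"wx":0,"wy":0,"wz":0,"grip":1},{"dx":0,"dy":0,"dz":0,"wx":0,"wy":0,"wz":0,"grip":1}]'
```

```text
time_s: 12.4
ee_pos: [553.0, -229.9, 76.3]
ee_rot: [180.0, 0.0, -13.0]
force: [-0.6, 0.4, -1.9]
gripper_width: 11.6
```

Continue until the contact shows, in 0.5 mm steps.

```bash
python3 -m jog '[{"dx":0,"dy":0,"dz":-0.0005,"wx":0,"wy":0,"wz":0,"grip":1},{"dx":0,"dy":0,"dz":-0.0005,"wx":0,"wy":0,"wz":0,"grip":1},{"dx":0,"dy":0,"dz":0,"wx":0,"wy":0,"wz":0,"grip":1}]'
```

```text
time_s: 12.7
ee_pos: [552.9, -229.8, 75.3]
ee_rot: [180.0, 0.0, -13.0]
force: [0.2, 0.5, -1.6]
gripper_width: 12.1
```

```bash
python3 -m jog '[{"dx":0,"dy":0,"dz":-0.0005,"wx":0,"wy":0,"wz":0,"grip":1},{"dx":0,"dy":0,"dz":0,"wx":0,"wy":0,"wz":0,"grip":1}]'
```

```text
time_s: 12.9
ee_pos: [553.0, -229.8, 74.8]
ee_rot: [180.0, 0.0, -13.0]
force: [-0.7, 0.9, -2.5]
gripper_width: 11.9
```

```bash
python3 -m jog '[{"dx":0,"dy":0,"dz":-0.0005,"wx":0,"wy":0,"wz":0,"grip":1},{"dx":0,"dy":0,"dz":0,"wx":0,"wy":0,"wz":0,"grip":1}]'
```

```text
time_s: 13.1
ee_pos: [553.0, -229.9, 74.6]
ee_rot: [180.0, -0.0, -13.0]
force: [-0.6, 0.8, -0.9]
gripper_width: 11.6
```

Light contact is showing at the expected height (z stopped at 74.6). Release, back straight out, and look.

```bash
python3 -m jog '[{"dx":0,"dy":0,"dz":0,"wx":0,"wy":0,"wz":0,"grip":0.3},{"dx":0,"dy":0,"dz":0,"wx":0,"wy":0,"wz":0,"grip":0.3},{"dx":0,"dy":0,"dz":0,"wx":0,"wy":0,"wz":0,"grip":0.3},{"dx":0,"dy":0,"dz":0,"wx":0,"wy":0,"wz":0,"grip":0.3},{"dx":0,"dy":0,"dz":0,"wx":0,"wy":0,"wz":0,"grip":0.3}]'; python3 -m jog '[{"dx":0,"dy":0,"dz":0.02,"wx":0,"wy":0,"wz":0,"grip":0.3},{"dx":0,"dy":0,"dz":0.04,"wx":0,"wy":0,"wz":0,"grip":0.3},{"dx":0,"dy":0,"dz":0.05,"wx":0,"wy":0,"wz":0,"grip":0.3},{"dx":0,"dy":0,"dz":0.04,"wx":0,"wy":0,"wz":0,"grip":0.3},{"dx":0,"dy":0.03,"dz":0,"wx":0,"wy":0,"wz":0,"grip":0.3},{"dx":0,"dy":0.04,"dz":0,"wx":0,"wy":0,"wz":0,"grip":0.3},{"dx":0,"dy":0,"dz":0,"wx":0,"wy":0,"wz":0,"grip":0.3},{"dx":0,"dy":0,"dz":0,"wx":0,"wy":0,"wz":0,"grip":0.3}]'
python3 - <<'E'
from h import *
import cv2,pickle
pickle.dump(env.get_calibration("wrist"),open("c4.pkl","wb"))
f=env.grab_frame("wrist");cv2.imwrite("pics/w4.png",cv2.resize(f[:,:,::-1],(800,600),interpolation=cv2.INTER_CUBIC))
t=env.grab_frame("scene");cv2.imwrite("pics/s4.png",cv2.resize(t[100:330,100:420,::-1],None,fx=2.4,fy=2.4,interpolation=cv2.INTER_CUBIC))
E
```

```text
time_s: 13.6
ee_pos: [553.1, -229.9, 74.4]
ee_rot: [180.0, -0.0, -13.0]
force: [-1.0, -0.5, 0.1]
gripper_width: 32.0
time_s: 14.4
ee_pos: [553.0, -159.5, 224.5]
ee_rot: [180.0, -0.0, -12.9]
force: [-1.0, -1.3, 0.0]
gripper_width: 32.0
```

View pics/w4.png

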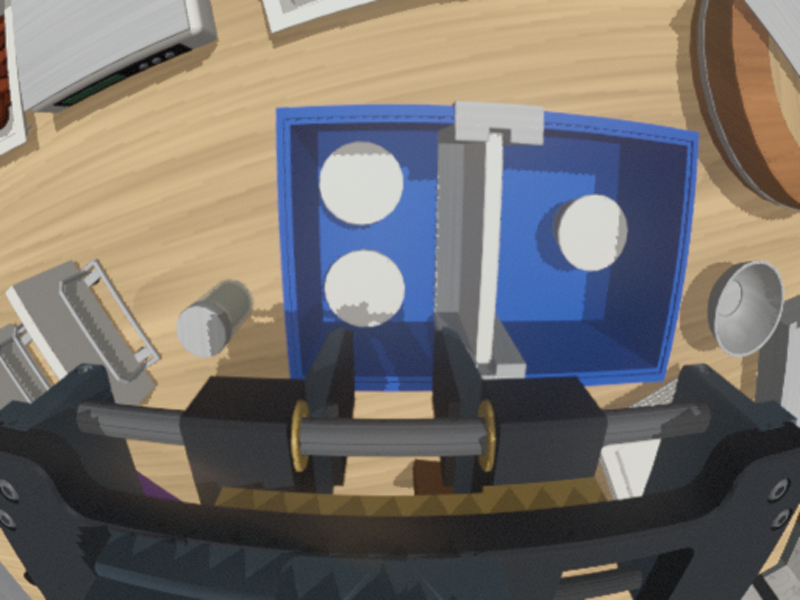

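View pics/s4.png

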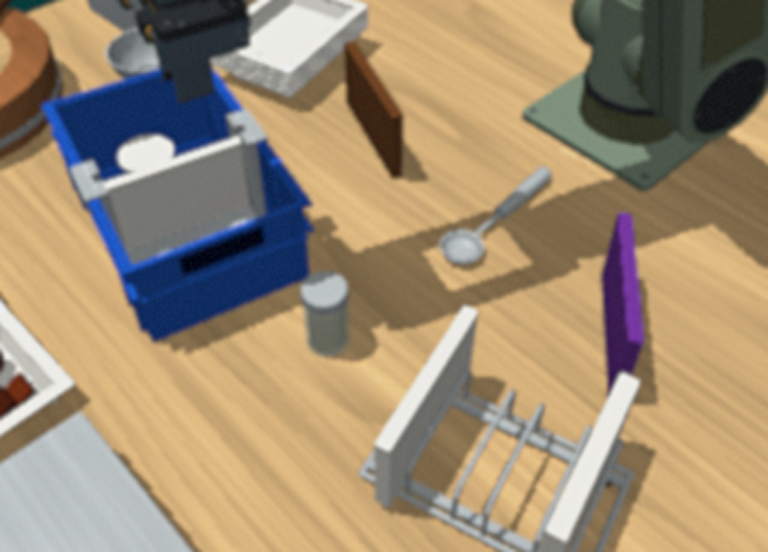

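The wrist view shows the board in both slots, with its top edge running from (495,135) to (485,360), below the upright tops. The scene view shows the other two boards standing in the rack and the jar undisturbed. The gripper is clear.

```bash
python3 -c "
from workcell import env
print(env.state()['force']);print(env.job_done())"
```

```text
[-0.47872951  0.63779727 -0.410096  ]
the job is handed in; nothing more can be done
None
```

I pinched the middle board first and it read 12.3 mm (11.4–12.1 mm once gripped harder). The options were 12, 15 or 18 mm, so I took it as the 12 mm board and did not pinch the other two. I found the slots with the wrist camera and lowered the board in small steps. No sideways or upward force of note showed on the way down, and light contact came at the height expected for home. I then released it, backed out and handed the job in at about 14.5 s.

The last pictures show the board in both channels, below the tops of the uprights. The other two boards are still standing in the rack, and the tubs and jar look undisturbed. The gripper is clear, with wrist force near zero. No check failed. Two small disagreements turned up: the camera views differed by about 1 mm on the sideways alignment, and I split the difference. I did not measure the board's height again after release; I judged it home from the contact height and the pictures.

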